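# Clear the chisel box lid, feel for its catch, open it and hold it open

### The job

A short pale wooden dowel stands on the closed lid of the chisel box: drop it into the open steel tin, which must stay standing. Then, before touching the red sliding catch, tug the lid up gently by its bar handle to feel whether it is caught; if it is, slide the catch fully across to release it. Raise the lid by its handle to about 60 degrees and finish still holding it open there, leaving the other things on the bench undisturbed.

Things in the scene. Friction and masses are not known exactly. Their poses are not given: they have to be found in the camera images.
- box: Wooden chisel box fixed to the bench, 180 mm deep (x), 260 mm wide (y); closed lid's top 90 mm above the bench (80 mm walls, 10 mm lid). Origin: centre of underside; +x points to the hinge side, away from the robot; +y to the catch's side. A dark steel catch housing, 55 deep, 85 wide, 50 mm high, stands against the front (-x) face, centred 85 mm to +y.
- lid (a joint): Lid angle, rad: 0 closed, grows as the front edge rises, stop at 1.3. About 0.5 kg; falls shut when let go. A hidden hook inside may or may not hold it, not visible from outside: a caught lid rises about 0.035 rad (8 mm at the handle), then stops dead; a free lid goes on rising with only its weight, 2 to 3 N at the handle.
- lid_handle (a point): Middle of the lid's steel bar handle: round bar, 10 mm diameter, 110 mm long along y (parallel to the hinge), 42 mm in front of the lid's front edge, 85 mm above the bench when closed, 222 mm from the hinge line. A finger fits between bar and box. The bar can turn between finger pads, so the gripper may stay pointing down as the lid rises.
- lid_hinge (a point): Middle of the lid's hinge line (its y axis), along the far (+x) upper edge of the box, 80 mm above the bench. The handle moves on a circle about it; the closed handle is 5 mm higher than the hinge.
- catch (a joint): Position of the red sliding catch in m: 0 at the start, 0.024 fully across (away from the handle, box +y), which clears the hidden hook. Needs about 3 to 7 N and stays where it is left.
- catch_tab (a point): Top centre of the catch's red tab, an upright block 12 mm (box x) by 14 mm (box y) by 34 mm tall on the catch housing; top 85 mm above the bench, 30 mm in front of the box front, at the start 75 mm to box +y of the box middle; slides along box +y.
- tin: Open steel tin, loose, 94 mm across the rim, 100 mm high, wall 3 mm. Origin: centre of the underside, z up. It stands to the left or to the right of the box, swapped with the glue bottle.
- glue: Yellow glue bottle, 60 mm diameter, 170 mm tall, a bystander. Origin: centre of the underside.
- earmuffs: Black ear defenders lying on the bench, about 170 x 165 x 80 mm, a bystander. Origin: on the bench between the cups.
- tape: Red tape measure, 70 x 42 x 66 mm, a bystander. Origin: centre of the underside.
- clamp: Bar clamp with orange jaws lying flat, 300 mm long, 26 mm high, a bystander. Origin: centre of the bar's underside, y along the bar.
- drill: Yellow and black cordless drill lying on its side, about 330 x 180 x 55 mm, a bystander. Origin: on the bench beneath the middle of the yellow motor body.
- dowel: Pale wood dowel, 24 mm diameter, 36 mm tall, standing upright on the lid. Origin: centre of its underside; z along its axis. About 16 g.
Not all that is in view belongs to the job. What is meant by the dowel is not green, and is the smaller of those in its own colour.

How it is judged:
By the outcome, as a careful person would: the job done as asked, in the order asked, and still so for the second after the job is handed in, while the arm keeps its last pose, push and grip.
It also fails if it takes over 72 s, if anything falls off the work surface, if the arm or the gripper's body presses on something with over 40 N, if the wrist force passes 120 N, or if a joint passes its speed limit or range.

### The arm

A 6-joint arm with a two-finger parallel gripper is mounted at the origin on the work surface. World frame = base frame: x ahead of the robot, y to its left, z up, the work surface at z = 0. Lengths are in m, angles in degrees, forces in N, time in s.
With the tool pointing down it reaches from about 0.4 to 0.825 m from the base axis. Payload 7 kg.
Tool frame: the origin (TCP) lies midway between the tips of the shut fingers; the grasp point (between the pads) lies 19 mm behind it; z points along the fingers, y is the line along which they close (so a half turn about z gives the same grasp; the last joint's range is limited). The gripper opens to 88 mm and grips with 3 to 60 N. Pads are 19 mm wide; open, the fingers measure 130 mm over their backs; the gripper's body (78 mm by 193 mm) begins 47 mm behind the grasp point.
Start: joints at [84.632, 20.546, 0.682, 0, -70.136, -16.507], TCP at [0.252, 0.626, 0.227] pointing down, gripper open.
Joint ranges: [-176.03, 176.03], [-82.01, 121.73], [-58.28, 71.71], [-173.87, 95.51], [-174.79, -0.11], [-173.66, 173.66]. Speed limits (degrees/s): [136.94, 136.94, 172.46, 180, 180, 180].

### API

Orientations are given as [roll, pitch, yaw] about the fixed x, y, z axes, in that order (R = Rz(yaw) Ry(pitch) Rx(roll)).
In Python, from plant import ctrl gives the robot as it stands. The module is installed in compiled form; this text tells all that it offers.
- The arm moves only by the tool send_rows, never from a script. Its argument "plan" is a list that holds one entry, the list of rows, each a list of 6 numbers: the shift along the tool's x, y, z in parts of the range, where 1.0 means 60 cm, then the turn, a rotation vector about the tool's x, y, z in normalised numbers (1 is 4 rad). A call has 1 to 8 rows; each row is the pose to reach, as a shift and turn from the pose commanded when the call began, along the tool's axes at that moment; what a row does not reach only later rows make up. A row lasts 1/12 s, in which the tool goes at most 41.7 mm and 7.16 degrees, less where a joint would pass 70% of its speed; a pose out of reach is approached as far as the arm can. A call with a gripper value outside its range is refused whole. "fingers" is the opening, from 0 (shut) to 1 (fully open), set as the call begins (left out, the last holds). The fingers move at their own pace and stop on an object; the grip force is fixed at half the most. Time passes only in rows, so rows that repeat a pose let the fingers close. It gives the time, the measured TCP pose, the force, the opening and the grip force at its end, in the units of the state.
- ctrl.get_obs(): the state, without advancing time (a new reading comes with each control period).
- ctrl.snapshot(name): name is "side" or "top" or "wrist"; returns a dict with "img" (420x560x3 uint8, red, green, blue), "K" (3x3 intrinsics, pixels), "pose" (4x4, takes a point from camera to world coordinates). Camera axes: x right, y down, z forward; pixel columns grow to the right and rows downward; lengths in m; the calibration is good to about 2 mm. A picture is of the moment at which its call begins. There is no depth.
- ctrl.close_job(): hands the job in; it is judged then, once.
The state is a dict: "clock": time; "joint_pos": joint angles; "qvel": joint speeds; "tau": joint torques, N m; "tool_pos": TCP position; "orientation": TCP orientation; "force": force on the tool from outside, world axes, zero at the start; "moment": the same for the moment, N m; "opening": finger opening in m; "gripper_force": force on a finger pad.
Only numpy, scipy, OpenCV 4.12 (cv2) and the standard library are available. Lean on these libraries where they do the work, as an engineer would, in place of code of your own. Each camera call takes 0.05 s, during which the arm holds its last target. There are 200 camera calls.

## Working session

There is one attempt and no reset: what is moved stays moved. The work goes in short steps, Python scripts to look and compute and a tool call to move; the robot and the scene stay as the last step left them, time stands still between calls to the robot, and variables do not carry over. Pictures are saved under pics/ and viewed, at most 10 in all, crops included, and the job is handed in when it is done.

Besides the shell and the picture viewer there is one more tool, called as name(argument=value, ...) on one line, values as JSON. send_rows: Moves the arm, as the interface text tells. Its arguments: {"type":"object","properties":{"plan":{"type":"array","items":{"type":"array","items":{"type":"array","items":{"type":"number"}}}},"fingers":{"type":"number"}},"required":["plan"]}

```bash
mkdir -p pics
python3 - <<'E'
from plant import ctrl
import cv2,pickle
for n in ("top","side"):
    s=ctrl.snapshot(n); pickle.dump(s,open(n+".pkl","wb")); cv2.imwrite(f"pics/{n}0.png",s["img"][:,:,::-1])
    print(n,s["K"].tolist(),s["pose"].round(4).tolist())
print(ctrl.get_obs())
E
```

```text
top [[474.1256712312682, 0.0, 276.48717499664565], [0.0, 474.1256712312682, 211.18276614456636], [0.0, 0.0, 1.0]] [[-0.008, -0.9898, 0.142, 0.3697], [-0.9998, 0.0103, 0.0157, 0.0173], [-0.017, -0.1418, -0.9897, 1.4939], [0.0, 0.0, 0.0, 1.0]]
side [[438.43058150560654, 0.0, 275.77853940865793], [0.0, 438.43058150560654, 208.7862959972304], [0.0, 0.0, 1.0]] [[0.9909, -0.094, 0.0964, 0.4822], [-0.1341, -0.6234, 0.7704, -0.8668], [-0.0124, -0.7763, -0.6303, 0.8278], [0.0, 0.0, 0.0, 1.0]]
{'clock': 0.1, 'joint_pos': array([ 8.46309045e+01,  2.05884085e+01,  6.39118302e-01, -1.67165244e-02,
       -7.01357079e+01, -1.65069674e+01]), 'qvel': array([ 0.01217918,  0.02367826,  0.16799938, -0.1026251 , -0.02570048,
       -0.14666774]), 'tau': array([-2.70290860e-03, -5.84163773e+01,  2.93749416e+01,  7.01546252e+00,
        1.01930456e-02, -4.34076003e-05]), 'tool_pos': array([0.25137299, 0.6259809 , 0.22570815]), 'orientation': array([ 1.79914040e+02, -9.08505578e-03, -2.18817479e+01]), 'force': array([-0.05722696,  0.08106103,  0.59443118]), 'moment': array([-0.02240291,  0.00419309,  0.00941293]), 'gripper_force': 0.0, 'opening': 0.08743978727062043}
```

View pics/top0.png

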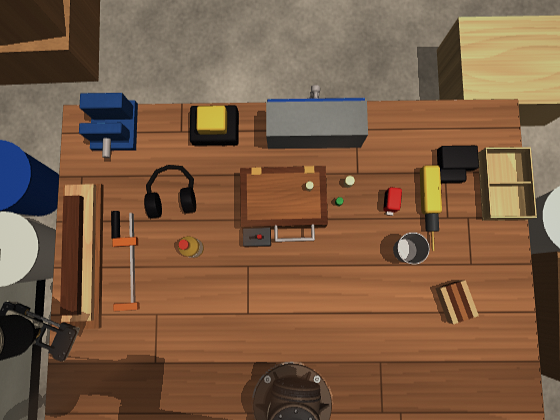

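View pics/side0.png

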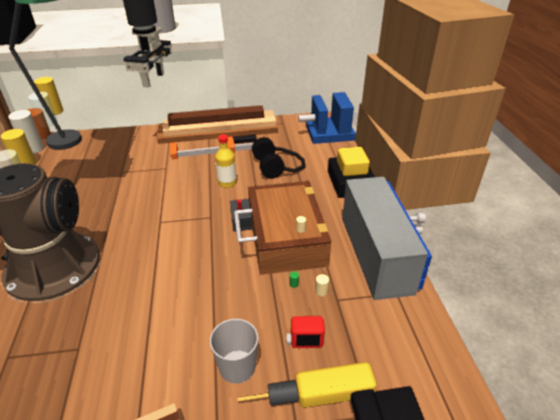

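The top view shows x upward and y leftward. The box is at about (284,197), with the handle at (295,236), the red tab at (260,237), the tin at (412,249) to the right and the glue at (189,246) to the left.
Dowel candidates in the top view: pale on the lid (309,185), pale on the bench (350,181) and green on the bench (339,201). I choose (309,185), which is on the lid, and will check it in a close crop.

```bash
cat > h.py <<'E'
import numpy as np,cv2,pickle
def ray(s,u,v):
    d=s["pose"][:3,:3]@np.linalg.inv(s["K"])@[u,v,1]; return s["pose"][:3,3],d/np.linalg.norm(d)
def onz(s,u,v,z):
    o,d=ray(s,u,v); return o+d*(z-o[2])/d[2]
def tri(s1,p1,s2,p2):
    A=np.zeros((3,3));b=np.zeros(3);R=[ray(s1,*p1),ray(s2,*p2)]
    for o,d in R:
        M=np.eye(3)-np.outer(d,d);A+=M;b+=M@o
    x=np.linalg.solve(A,b); return x,[np.linalg.norm(np.cross(x-o,d)) for o,d in R]
def blobs(s,lo,hi,roi,amin=8):
    x0,y0,x1,y1=roi;h=cv2.cvtColor(s["img"],cv2.COLOR_RGB2HSV)[y0:y1,x0:x1]
    m=cv2.inRange(h,np.array(lo),np.array(hi));n,_,st,c=cv2.connectedComponentsWithStats(m)
    return [(st[i].tolist(),(c[i]+[x0,y0]).round(1).tolist()) for i in range(1,n) if st[i][4]>=amin],m
E
python3 - <<'E'
from h import *
np.set_printoptions(precision=4,suppress=True)
t=pickle.load(open("top.pkl","rb"));s=pickle.load(open("side.pkl","rb"))
for n,S,roi in(("top",t,(290,165,370,215)),("side",s,(280,205,340,305))):
    print(n,"pale",blobs(S,(18,30,150),(40,150,255),roi)[0])
for n,S,roi in(("top",t,(250,228,275,246)),("side",s,(228,195,255,225))):
    print(n,"red",blobs(S,(0,180,90),(6,255,255),roi,3)[0],blobs(S,(174,180,90),(180,255,255),roi,3)[0])
for u,v in [(240,168),(325,168),(327,224),(240,221)]: print("boxcorner",onz(t,u,v,.09))
a=cv2.resize(t["img"][160:270,235:435],None,fx=4,fy=4,interpolation=cv2.INTER_CUBIC)
cv2.imwrite("pics/crop1.png",a[:,:,::-1])
b=cv2.resize(s["img"][170:310,220:345],None,fx=4.2,fy=4.2,interpolation=cv2.INTER_CUBIC);cv2.imwrite("pics/crop2.png",b[:,:,::-1])
E
```

```text
top pale [([56, 11, 9, 9, 69], [349.8, 179.9]), ([16, 16, 8, 8, 49], [309.4, 184.7])]
side pale [([16, 11, 10, 16, 129], [300.6, 223.3]), ([36, 69, 13, 22, 238], [321.8, 284.2])]
top red [([7, 7, 5, 4, 17], [258.9, 236.4])] []
side red [([9, 5, 4, 9, 30], [238.8, 203.7])] []
boxcorner [0.7046 0.1492 0.09  ]
boxcorner [ 0.7015 -0.1084  0.09  ]
boxcorner [ 0.531  -0.1105  0.09  ]
boxcorner [0.5426 0.1487 0.09  ]
```

View pics/crop1.png

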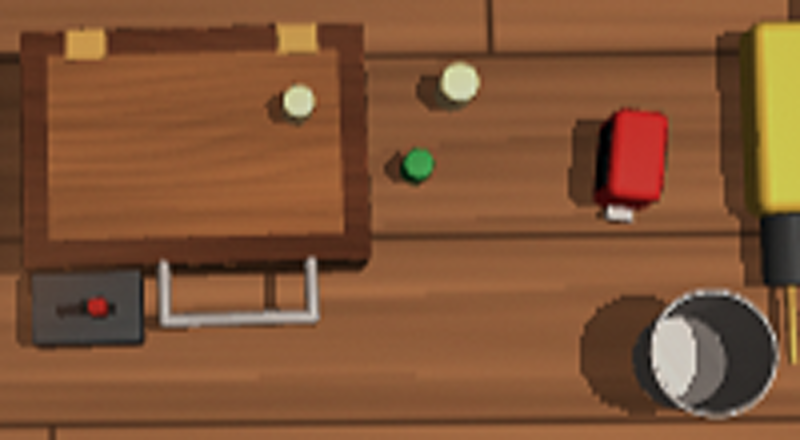

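View pics/crop2.png

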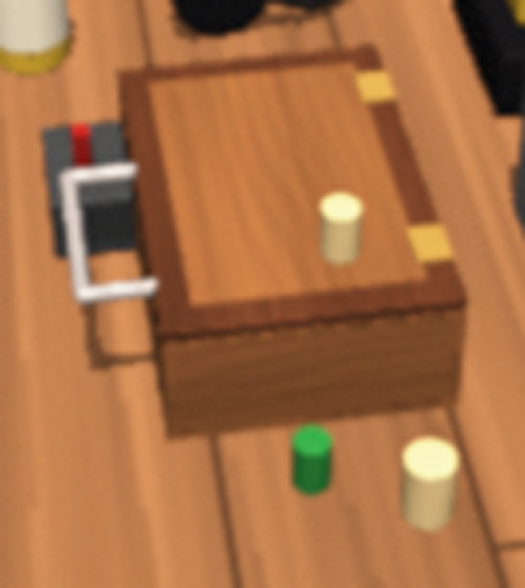

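The crops confirm the choice. The pale dowel on the lid (crop1 (298,101)) is smaller than the pale one on the bench (460,82), and the third is green. The handle bar runs (163,321)-(318,317), the tab is at (97,306) and the tin rim centre at (714,353).

Run:
```python
from h import *
np.set_printoptions(precision=4,suppress=True)
t=pickle.load(open("top.pkl","rb"));s=pickle.load(open("side.pkl","rb"))
c=lambda u,v:((u+.5)/4+235-.5,(v+.5)/4+160-.5)
T=lambda n,u,v,z:print(n,onz(t,*c(u,v),z))
T("dowel top",298,101,.126);T("tab",97,306,.085);T("bar L",163,321,.085);T("bar R",318,317,.085);T("tin",714,353,.1)
T("tin l",650,353,.1);T("tin r",777,353,.1)
for k in [(22,33),(362,25),(368,264),(25,268)]:T("corner",*k,.09)
d=lambda u,v:((u+.5)/4.2+219.5,(v+.5)/4.2+169.5)
print("dowel tri",tri(t,c(298,101),s,d(341,207)))
print("tab tri",tri(t,c(97,306),s,d(80,128)))
print("barR tri",tri(t,c(318,317),s,d(82,294)),"barL",tri(t,c(163,321),s,d(68,178)))
for n,S,uv in(("dowel",s,d(341,207)),):print(onz(S,*uv,.126))
print("side tab",onz(s,*d(80,128),.085),"tin",onz(s,235,342,.1))
g=cv2.cvtColor(s["img"],cv2.COLOR_RGB2GRAY)
```

```text
dowel top [ 0.6429 -0.0575  0.126 ]
tab [0.4972 0.0927 0.085 ]
bar L [0.4855 0.0436 0.085 ]
bar R [ 0.4874 -0.0717  0.085 ]
tin [ 0.4571 -0.3593  0.1   ]
tin l [ 0.4575 -0.3127  0.1   ]
tin r [ 0.4567 -0.4051  0.1   ]
corner [0.705  0.1488 0.09  ]
corner [ 0.7081 -0.1089  0.09  ]
corner [ 0.5261 -0.1093  0.09  ]
corner [0.5256 0.1461 0.09  ]
dowel tri (array([ 0.6441, -0.0576,  0.1258]), [np.float64(0.001152913096819755), np.float64(0.001152913096819994)])
tab tri (array([0.4983, 0.0927, 0.0858]), [np.float64(0.0012090436370779218), np.float64(0.001209043637077978)])
barR tri (array([ 0.4883, -0.0713,  0.0901]), [np.float64(0.0013456817925722845), np.float64(0.001345681792572264)]) barL (array([0.487 , 0.0437, 0.0846]), [np.float64(0.001440642306339143), np.float64(0.001440642306339056)])
[ 0.6452 -0.0575  0.126 ]
side tab [0.4995 0.094  0.085 ] tin [ 0.4617 -0.3676  0.1   ]
```

```bash
cat >> h.py <<'E'
from scipy.spatial.transform import Rotation as Ro
def go(*targets):
    from plant import ctrl
    o=ctrl.get_obs();p=o["tool_pos"];R=Ro.from_euler("xyz",o["orientation"],degrees=True)
    print("t",round(o["clock"],2),"p",p.round(4),"rpy",o["orientation"].round(1),"F",o["force"].round(1),"op",round(o["opening"],4),"j",o["joint_pos"].round(1))
    for x,y,z,yaw in targets:
        print((R.inv().apply(np.array([x,y,z])-p)*100).round(2),(R.inv()*Ro.from_euler("xyz",[180,0,yaw],degrees=True)).as_rotvec(degrees=True).round(1))
E
python3 -c "
from h import *
go((.644,-.0575,.22,-89))"
```

```text
t 0.1 p [0.2514 0.626  0.2257] rpy [179.9  -0.  -21.9] F [-0.1  0.1  0.6] op 0.0874 j [ 84.6  20.6   0.6  -0.  -70.1 -16.5]
[61.91 48.79  0.65] [ 0.1 -0.1 67.1]
```

The manual's scale: shifts go in shares of 60 cm and turns go in shares of 4 rad. Converting my numbers, 23 cm / 60 = 0.3833, 20 cm / 60 = 0.3333, 44 degrees / 229.1831 = 0.192.

send_rows(plan=[[[0.0333,0.0267,0,0,0,0.0131],[0.0833,0.0667,0,0,0,0.0349],[0.1333,0.105,0,0,0,0.0611],[0.1833,0.145,0,0,0,0.0873],[0.2333,0.1833,0,0,0,0.1134],[0.2833,0.2233,0,0,0,0.1396],[0.3333,0.2633,0,0,0,0.1658],[0.3833,0.3017,0,0,0,0.192]]], fingers=0.6)

```text
clock: 0.77
tool_pos: [0.3978, 0.3707, 0.2264]
orientation: [180.0, -0.0, -66.2]
force: [0.4, 0.2, -0.1]
opening: 0.0531
gripper_force: 0.0
```

```bash
python3 -c "
from h import *
go((.644,-.0575,.22,-89))"
```

```text
t 0.77 p [0.3978 0.3707 0.2264] rpy [180.   -0.  -66.2] F [ 0.4  0.2 -0.1] op 0.0531 j [ 63.6   8.2 -15.9  -0.  -65.9 -39.8]
[49.12 -5.21  0.64] [ 0.  -0.  22.8]
```

Converted, 31 cm / 60 = 0.5167, 27 cm / 60 = 0.45, 22.8 degrees / 229.1831 = 0.0995.

send_rows(plan=[[[0.0583,-0.0067,0,0,0,0.0218],[0.12,-0.0133,0,0,0,0.0436],[0.1833,-0.02,0,0,0,0.0654],[0.25,-0.0267,0,0,0,0.0873],[0.3167,-0.0333,0,0,0,0.0995],[0.3833,-0.04,0,0,0,0.0995],[0.45,-0.0467,0,0,0,0.0995],[0.5167,-0.0533,0,0,0,0.0995]]])

```text
clock: 1.43
tool_pos: [0.5538, 0.1009, 0.2265]
orientation: [180.0, 0.0, -88.7]
force: [0.8, 0.3, 0.4]
opening: 0.0527
gripper_force: 0.0
```

```bash
python3 -c "
from h import *
go((.644,-.0575,.22,-89))"
```

```text
t 1.43 p [0.5538 0.1009 0.2265] rpy [180.    0.  -88.7] F [0.8 0.3 0.4] op 0.0527 j [ 30.2  10.1 -13.7  -0.  -66.3 -28.9]
[16.05 -8.65  0.65] [0.  0.  0.3]
```

Converted, 16.05 cm / 60 = 0.2675, -8.65 cm / 60 = -0.1442, 0.3 degrees / 229.1831 = 0.0013.

send_rows(plan=[[[0.05,-0.0267,0,0,0,0],[0.1083,-0.0583,0,0,0,0.0013],[0.1667,-0.09,0,0,0,0.0013],[0.2167,-0.1167,0.005,0,0,0.0013],[0.25,-0.135,0.01,0,0,0.0013],[0.2675,-0.1442,0.0333,0,0,0.0013],[0.2675,-0.1442,0.0667,0,0,0.0013],[0.2675,-0.1442,0.0833,0,0,0.0013]]])

```text
clock: 2.1
tool_pos: [0.6422, -0.0563, 0.1731]
orientation: [179.8, 0.0, -89.1]
force: [-0.4, 1.1, -1.0]
opening: 0.0526
gripper_force: 0.0
```

Run:
```python
from h import *
from plant import ctrl
go((.644,-.0575,.095,-89))
w=ctrl.snapshot("wrist");cv2.imwrite("pics/w1.png",w["img"][:,:,::-1])
P=w["pose"];Q=np.linalg.inv(P)
for X in [(.644,-.0575,.126),(.644,-.0575,.09)]:
    c=Q@[*X,1];k=w["K"]@c[:3];print((k[:2]/k[2]).round(1))
print(blobs(w,(18,30,150),(40,150,255),(0,0,560,420),60)[0])
```

```text
t 2.1 p [ 0.6422 -0.0563  0.1731] rpy [179.8   0.  -89.1] F [-0.4  1.1 -1. ] op 0.0526 j [ 12.3  20.   -7.4  -0.1 -62.9 -11.3]
[ 0.13 -0.2   7.81] [ 0.2  0.  -0.1]
[269.2 244. ]
[269.4 225.8]
[([210, 12, 43, 46, 351], [229.7, 37.1]), ([174, 205, 34, 37, 1119], [190.5, 222.5]), ([250, 213, 39, 50, 1461], [269.1, 238.7]), ([395, 300, 10, 57, 250], [400.2, 329.0]), ([140, 314, 10, 43, 189], [143.4, 334.3])]
```

View pics/w1.png

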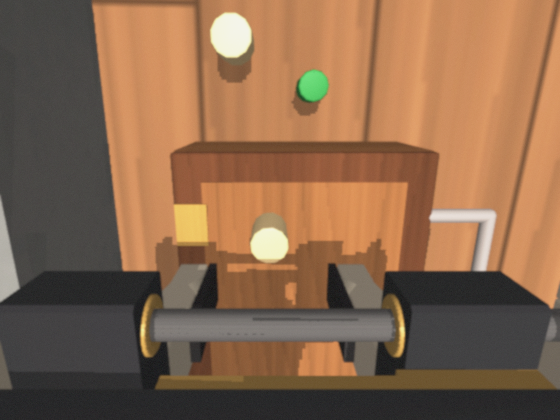

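The wrist view shows the dowel's top at (269,244), just where it was predicted. Descending to grasp.

send_rows(plan=[[[0.0017,-0.0033,0.025,0,0,0],[0.0017,-0.0033,0.0583,0,0,0],[0.0017,-0.0033,0.0917,0,0,0],[0.0017,-0.0033,0.1167,0,0,0],[0.0017,-0.0033,0.1267,0,0,0],[0.0017,-0.0033,0.13,0,0,0],[0.0017,-0.0033,0.13,0,0,0]]])

```text
clock: 2.73
tool_pos: [0.6457, -0.056, 0.0988]
orientation: [180.0, -0.0, -88.9]
force: [-0.8, -0.3, 0.5]
opening: 0.0525
gripper_force: 0.0
```

send_rows(plan=[[[0,0,0,0,0,0],[0,0,0,0,0,0],[0,0,0,0,0,0],[0,0,0,0,0,0],[0,0,0,0,0,0],[0,0,0,0,0,0],[0,0,0,0,0,0],[0,0,0,0,0,0]]], fingers=0)

```text
clock: 3.4
tool_pos: [0.6458, -0.0566, 0.099]
orientation: [-180.0, -0.0, -89.0]
force: [-1.4, -0.2, 4.3]
opening: 0.0234
gripper_force: 30.0
```

Converted, -10 cm / 60 = -0.1667, -9.5 cm / 60 = -0.1583.

send_rows(plan=[[[0,0,-0.0083,0,0,0],[0,0,-0.025,0,0,0],[0,0,-0.05,0,0,0],[0,0,-0.0833,0,0,0],[0,0,-0.1167,0,0,0],[0,0,-0.1417,0,0,0],[0,0,-0.1583,0,0,0],[0,0,-0.1667,0,0,0]]])

```text
clock: 4.07
tool_pos: [0.6463, -0.0565, 0.2008]
orientation: [-179.8, 0.0, -89.0]
force: [1.2, -0.2, -0.0]
opening: 0.0232
gripper_force: 30.0
```

```bash
python3 -c "
from h import *
go((.457,-.3595,.20,-89),(.457,-.3595,.115,-89))"
```

```text
t 4.07 p [ 0.6463 -0.0565  0.2008] rpy [-179.8    0.   -89. ] F [ 1.2 -0.2 -0. ] op 0.0232 j [ 12.2  18.9  -5.1   0.  -65.8 -11.2]
[2.995e+01 1.947e+01 2.000e-02] [-0.2  0.   0. ]
[29.95 19.5   8.52] [-0.2  0.   0. ]
```

Converted, 25.5 cm / 60 = 0.425, 22.5 cm / 60 = 0.375.

send_rows(plan=[[[0.0333,0.0217,0,0,0,0],[0.0833,0.0542,0,0,0,0],[0.1417,0.0917,0,0,0,0],[0.2,0.13,0,0,0,0],[0.2583,0.1683,0,0,0,0],[0.3167,0.2058,0,0,0,0],[0.375,0.2433,0,0,0,0],[0.425,0.2767,0,0,0,0]]])

```text
clock: 4.73
tool_pos: [0.4823, -0.3161, 0.1982]
orientation: [180.0, 0.0, -89.0]
force: [1.1, -0.2, 0.3]
opening: 0.0232
gripper_force: 30.0
```

Converted, 6 cm / 60 = 0.1, 5 cm / 60 = 0.0833.

send_rows(plan=[[[0.0333,0.0217,0,0,0,0],[0.0583,0.0383,0,0,0,0],[0.0742,0.0475,0,0,0,0],[0.0742,0.0475,0,0,0,0],[0.0742,0.0475,0.0167,0,0,0],[0.0742,0.0475,0.05,0,0,0],[0.0742,0.0475,0.0833,0,0,0],[0.0742,0.0475,0.1,0,0,0]]])

```text
clock: 5.4
tool_pos: [0.4559, -0.3578, 0.1355]
orientation: [179.8, 0.1, -88.9]
force: [-0.1, 0.0, -0.9]
opening: 0.0233
gripper_force: 30.0
```

Run:
```python
from h import *
from plant import ctrl
go((.457,-.3595,.12,-89))
a=[]
for n in("top","wrist"):
    w=ctrl.snapshot(n);a.append(w["img"][:,:,::-1])
im=np.hstack([cv2.resize(a[0][180:290,350:480],(400,338)),cv2.resize(a[1],(400,338))])
cv2.imwrite("pics/tin.png",im)
```

```text
t 5.4 p [ 0.4559 -0.3578  0.1355] rpy [ 1.798e+02  1.000e-01 -8.890e+01] F [-0.1  0.  -0.9] op 0.0233 j [-18.8  16.1 -18.5  -0.1 -55.6  19.9]
[ 0.18 -0.11  1.55] [0.2 0.1 0.1]
```

View pics/tin.png

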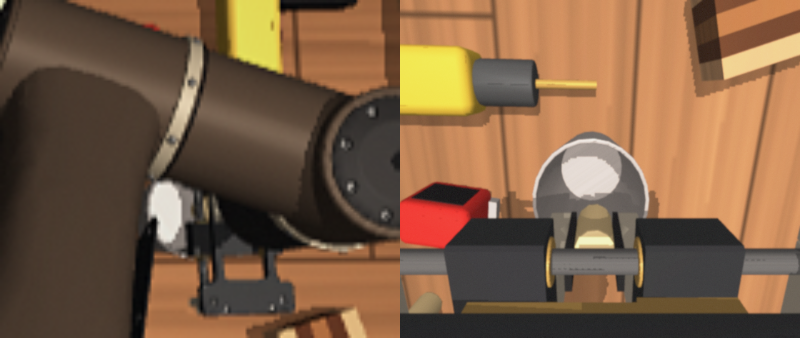

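The wrist view shows the dowel (595,230) centred across the tin rim (590,195). Lowering a little and releasing.

Converted, 1.5 cm / 60 = 0.025, 1.1 cm / 60 = 0.0183.

send_rows(plan=[[[0.0033,-0.0017,0.0083,0,0,0],[0.0033,-0.0017,0.0183,0,0,0],[0.0033,-0.0017,0.025,0,0,0],[0.0033,-0.0017,0.025,0,0,0],[0.0033,-0.0017,0.025,0,0,0]]])

```text
clock: 5.92
tool_pos: [0.4576, -0.3615, 0.1237]
orientation: [-180.0, -0.0, -89.0]
force: [0.7, 0.7, -0.9]
opening: 0.0233
gripper_force: 30.0
```

send_rows(plan=[[[0,0,0,0,0,0],[0,0,0,0,0,0],[0,0,0,0,0,0],[0,0,0,0,0,0],[0,0,0,0,0,0],[0,0,0,0,0,0]]], fingers=0.45)

```text
clock: 6.42
tool_pos: [0.4575, -0.3615, 0.1237]
orientation: [-180.0, -0.0, -89.0]
force: [0.4, -0.5, 0.1]
opening: 0.039
gripper_force: 0.0
```

Converted, -8 cm / 60 = -0.1333, -7 cm / 60 = -0.1167.

send_rows(plan=[[[0,0,-0.0167,0,0,0],[0,0,-0.05,0,0,0],[0,0,-0.0833,0,0,0],[0,0,-0.1167,0,0,0],[0,0,-0.1333,0,0,0],[0,0,-0.1333,0,0,0]]], fingers=0.35)

```text
clock: 6.92
tool_pos: [0.4588, -0.3622, 0.2068]
orientation: [-179.7, -0.1, -89.0]
force: [1.0, -0.0, 0.4]
opening: 0.0306
gripper_force: 0.0
```

Run:
```python
from h import *
from plant import ctrl
go((.4870,-.014,.20,-89),(.4870,-.014,.07,-89))
```

```text
t 6.92 p [ 0.4588 -0.3622  0.2068] rpy [-1.797e+02 -1.000e-01 -8.900e+01] F [ 1.  -0.   0.4] op 0.0306 j [-19.1  12.7 -13.    0.  -64.   20.1]
[-34.77  -3.45   0.61] [-0.3 -0.1  0. ]
[-34.8   -3.39  13.61] [-0.3 -0.1  0. ]
```

Converted, -29.5 cm / 60 = -0.4917, -26 cm / 60 = -0.4333.

send_rows(plan=[[[-0.0417,-0.0042,0,0,0,0],[-0.1,-0.01,0,0,0,0],[-0.1667,-0.0167,0,0,0,0],[-0.2333,-0.0233,0,0,0,0],[-0.3,-0.03,0,0,0,0],[-0.3667,-0.0367,0,0,0,0],[-0.4333,-0.0433,0,0,0,0],[-0.4917,-0.0492,0,0,0,0]]])

```text
clock: 7.58
tool_pos: [0.4811, -0.0638, 0.203]
orientation: [180.0, 0.0, -89.0]
force: [0.8, -0.7, -0.2]
opening: 0.0309
gripper_force: 0.0
```

Converted, 7 cm / 60 = 0.1167, 6.5 cm / 60 = 0.1083.

send_rows(plan=[[[-0.0417,-0.005,0.0083,0,0,0],[-0.07,-0.0067,0.025,0,0,0],[-0.0833,-0.0083,0.05,0,0,0],[-0.0867,-0.0083,0.0833,0,0,0],[-0.0867,-0.0083,0.1083,0,0,0],[-0.0867,-0.0083,0.1167,0,0,0],[-0.0867,-0.0083,0.1167,0,0,0]]])

```text
clock: 8.17
tool_pos: [0.4846, -0.0142, 0.1319]
orientation: [179.8, -0.1, -89.0]
force: [0.3, -1.0, -0.1]
opening: 0.0307
gripper_force: 0.0
```

Run:
```python
from h import *
from plant import ctrl
go((.4870,-.014,.07,-89))
a=[]
t=ctrl.snapshot("top")
w=ctrl.snapshot("wrist");Q=np.linalg.inv(w["pose"])
for X in [(.4885,-.0713,.085),(.486,.0437,.085),(.487,-.014,.085),(.528,-.014,.09)]:
    c=Q@[*X,1];k=w["K"]@c[:3];print((k[:2]/k[2]).round(1))
im=np.hstack([cv2.resize(t["img"][220:280,382:442,::-1],(400,400)),cv2.resize(w["img"][:,:,::-1],(400,400))])
cv2.imwrite("pics/han.png",im)
```

```text
t 8.17 p [ 0.4846 -0.0142  0.1319] rpy [ 1.798e+02 -1.000e-01 -8.900e+01] F [ 0.3 -1.  -0.1] op 0.0307 j [ 21.6   7.7 -30.2  -0.  -52.3 -20.6]
[-0.03 -0.26  6.19] [ 0.2 -0.1  0. ]
[268.7 150.2]
[269.7 328.4]
[269.7 245.7]
[200.6 247.6]
```

View pics/han.png

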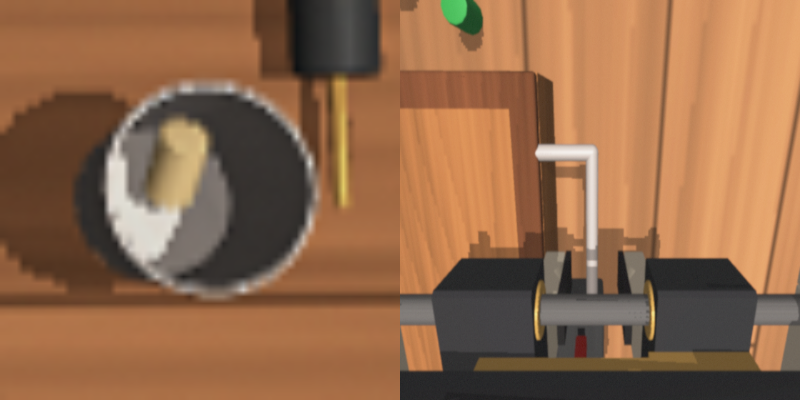

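The dowel lies in the standing tin, and the bar (592,230) is centred between the fingers. Descending onto the bar and closing.

Converted, 6.3 cm / 60 = 0.105, 6.1 cm / 60 = 0.1017.

send_rows(plan=[[[0,-0.0033,0.0167,0,0,0],[0,-0.0033,0.0417,0,0,0],[0,-0.0033,0.0667,0,0,0],[0,-0.0033,0.0883,0,0,0],[0,-0.0033,0.1017,0,0,0],[0,-0.0033,0.105,0,0,0],[0,-0.0033,0.105,0,0,0]]])

```text
clock: 8.85
tool_pos: [0.4878, -0.014, 0.0703]
orientation: [180.0, -0.0, -89.0]
force: [-0.1, 0.2, -0.2]
opening: 0.0307
gripper_force: 0.0
```

send_rows(plan=[[[0,0,0,0,0,0],[0,0,0,0,0,0],[0,0,0,0,0,0],[0,0,0,0,0,0],[0,0,0,0,0,0],[0,0,0,0,0,0],[0,0,0,0,0,0]]], fingers=0)

```text
clock: 9.43
tool_pos: [0.4877, -0.0138, 0.071]
orientation: [-180.0, 0.0, -89.0]
force: [-4.5, 2.3, 6.0]
opening: 0.009
gripper_force: 30.0
```

Gripped at 9 mm. Now a gentle tug, with the force checked at each step.

send_rows(plan=[[[0,0,-0.0017,0,0,0],[0,0,-0.0033,0,0,0],[0,0,-0.005,0,0,0],[0,0,-0.0067,0,0,0],[0,0,-0.0067,0,0,0],[0,0,-0.0067,0,0,0]]])

```text
clock: 9.93
tool_pos: [0.4877, -0.0138, 0.0745]
orientation: [180.0, 0.0, -89.0]
force: [-0.7, 2.7, -2.4]
opening: 0.0091
gripper_force: 30.0
```

Converted, -0.5 cm / 60 = -0.0083, -0.4 cm / 60 = -0.0067.

send_rows(plan=[[[0,0,-0.0017,0,0,0],[0,0,-0.0033,0,0,0],[0,0,-0.005,0,0,0],[0,0,-0.0067,0,0,0],[0,0,-0.0083,0,0,0],[0,0,-0.0083,0,0,0]]])

```text
clock: 10.43
tool_pos: [0.488, -0.0138, 0.0796]
orientation: [-180.0, 0.0, -89.0]
force: [1.5, 1.6, -4.6]
opening: 0.0088
gripper_force: 30.0
```

Converted, -0.3 cm / 60 = -0.005, -0.2 cm / 60 = -0.0033.

send_rows(plan=[[[0,0,-0.0017,0,0,0],[0,0,-0.0033,0,0,0],[0,0,-0.005,0,0,0],[0,0,-0.005,0,0,0],[0,0,-0.005,0,0,0]]])

```text
clock: 10.85
tool_pos: [0.4879, -0.0137, 0.0807]
orientation: [180.0, 0.0, -89.0]
force: [11.6, -0.1, -28.3]
opening: 0.0089
gripper_force: 30.0
```

The lid stopped dead after about 9 mm and the pull rose to 28 N, so it is caught. Lowering it back, releasing and moving up.

Converted, 1.15 cm / 60 = 0.0192, 1.1 cm / 60 = 0.0183.

send_rows(plan=[[[0,0,0.0033,0,0,0],[0,0,0.0083,0,0,0],[0,0,0.0133,0,0,0],[0,0,0.0167,0,0,0],[0,0,0.0183,0,0,0],[0,0,0.0192,0,0,0],[0,0,0.0192,0,0,0]]])

```text
clock: 11.43
tool_pos: [0.4876, -0.0139, 0.0713]
orientation: [180.0, -0.0, -89.0]
force: [-2.4, 3.0, 1.5]
opening: 0.0088
gripper_force: 30.0
```

send_rows(plan=[[[0,0,0,0,0,0],[0,0,0,0,0,0],[0,0,0,0,0,0],[0,0,0,0,0,0],[0,0,0,0,0,0]]], fingers=0.35)

```text
clock: 11.85
tool_pos: [0.4881, -0.014, 0.0712]
orientation: [-180.0, -0.0, -89.0]
force: [-1.0, 0.7, -0.4]
opening: 0.03
gripper_force: 0.0
```

Converted, -6.4 cm / 60 = -0.1067, -6 cm / 60 = -0.1.

send_rows(plan=[[[0,0,-0.01,0,0,0],[0,0,-0.0333,0,0,0],[0,0,-0.0583,0,0,0],[0,0,-0.0833,0,0,0],[0,0,-0.1,0,0,0],[0,0,-0.1067,0,0,0],[0,0,-0.1067,0,0,0]]])

```text
clock: 12.43
tool_pos: [0.4884, -0.0137, 0.1361]
orientation: [-179.9, 0.0, -89.0]
force: [0.6, 0.5, -0.3]
opening: 0.0306
gripper_force: 0.0
```

Run:
```python
from h import *
go((.496,.068,.132,-89),(.496,.068,.064,-89))
```

```text
t 12.43 p [ 0.4884 -0.0137  0.1361] rpy [-179.9    0.   -89. ] F [ 0.6  0.5 -0.3] op 0.0306 j [ 21.5   7.6 -29.7   0.  -52.6 -20.5]
[-8.15 -0.91  0.42] [-0.1  0.   0. ]
[-8.15 -0.89  7.22] [-0.1  0.   0. ]
```

Converted, -8.15 cm / 60 = -0.1358, -8.1 cm / 60 = -0.135.

send_rows(plan=[[[-0.025,-0.0033,0,0,0,0],[-0.0583,-0.0067,0,0,0,0],[-0.0917,-0.01,0,0,0,0],[-0.1217,-0.0133,0,0,0,0],[-0.135,-0.015,0,0,0,0],[-0.1358,-0.015,0,0,0,0],[-0.1358,-0.015,0,0,0,0]]], fingers=0)

```text
clock: 13.02
tool_pos: [0.4949, 0.0677, 0.1344]
orientation: [179.9, -0.0, -88.9]
force: [-0.2, -0.5, 0.2]
opening: 0.0006
gripper_force: 0.0
```

Run:
```python
from h import *
from plant import ctrl
go((.496,.068,.064,-89))
w=ctrl.snapshot("wrist");t=ctrl.snapshot("side");Q=np.linalg.inv(w["pose"])
for X in [(.498,.0927,.085),(.498,.0857,.085)]:
    c=Q@[*X,1];k=w["K"]@c[:3];print((k[:2]/k[2]).round(1))
im=np.hstack([cv2.resize(t["img"][170:270,200:300,::-1],(400,400)),cv2.resize(w["img"][:,:,::-1],(400,400))])
cv2.imwrite("pics/cat.png",im)
```

```text
t 13.02 p [0.4949 0.0677 0.1344] rpy [179.9  -0.  -88.9] F [-0.2 -0.5  0.2] op 0.0006 j [ 30.4   8.9 -28.4  -0.  -52.8 -29.3]
[-0.03 -0.12  7.04] [ 0.1 -0.   0.1]
[266.6 281.8]
[266.8 271.6]
```

View pics/cat.png

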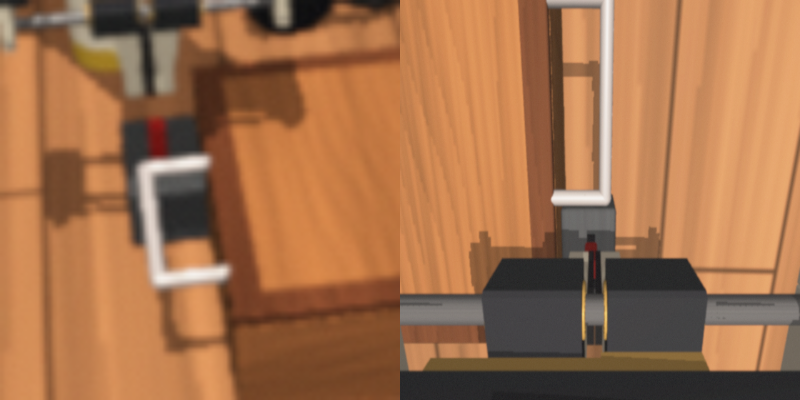

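The shut fingers hang over the gap between the bar's end and the red tab (side crop (157,137), wrist view (592,250)). Descending, then pushing +y.

Converted, 6.9 cm / 60 = 0.115, 6.8 cm / 60 = 0.1133.

send_rows(plan=[[[0,-0.0017,0.0167,0,0,0],[0,-0.0017,0.0467,0,0,0],[0,-0.0017,0.0767,0,0,0],[0,-0.0017,0.1,0,0,0],[0,-0.0017,0.1133,0,0,0],[0,-0.0017,0.115,0,0,0],[0,-0.0017,0.115,0,0,0]]])

```text
clock: 13.7
tool_pos: [0.4962, 0.0673, 0.0656]
orientation: [179.9, -0.0, -89.0]
force: [0.5, -0.2, 0.5]
opening: 0.0006
gripper_force: 0.0
```

Converted, -1.6 cm / 60 = -0.0267, -1.4 cm / 60 = -0.0233.

send_rows(plan=[[[-0.0033,0,0,0,0,0],[-0.0067,0,0,0,0,0],[-0.01,0,0,0,0,0],[-0.0133,0,0,0,0,0],[-0.0167,0,0,0,0,0],[-0.02,0,0,0,0,0],[-0.0233,0,0,0,0,0],[-0.0267,0,0,0,0,0]]])

```text
clock: 14.37
tool_pos: [0.4963, 0.0837, 0.0664]
orientation: [-180.0, -0.0, -89.0]
force: [1.7, -4.9, 3.7]
opening: 0.0003
gripper_force: 2.4
```

send_rows(plan=[[[-0.0033,0,0,0,0,0],[-0.0067,0,0,0,0,0],[-0.01,0,0,0,0,0],[-0.0133,0,0,0,0,0],[-0.0167,0,0,0,0,0],[-0.02,0,0,0,0,0],[-0.02,0,0,0,0,0]]])

```text
clock: 14.95
tool_pos: [0.4959, 0.0962, 0.066]
orientation: [180.0, 0.0, -89.0]
force: [1.3, -2.7, 1.3]
opening: 0.0003
gripper_force: 1.4
```

Sliding at about 5 N; pushing on to the end stop.

Converted, -0.5 cm / 60 = -0.0083, -0.4 cm / 60 = -0.0067.

send_rows(plan=[[[-0.0025,0,0,0,0,0],[-0.005,0,0,0,0,0],[-0.0067,0,0,0,0,0],[-0.0083,0,0,0,0,0],[-0.0083,0,0,0,0,0]]])

```text
clock: 15.37
tool_pos: [0.4957, 0.1002, 0.066]
orientation: [180.0, -0.1, -89.0]
force: [3.1, -8.7, 3.1]
opening: 0.0005
gripper_force: 4.1
```

send_rows(plan=[[[-0.0017,0,0,0,0,0],[-0.0033,0,0,0,0,0],[-0.005,0,0,0,0,0],[-0.005,0,0,0,0,0]]])

```text
clock: 15.7
tool_pos: [0.4954, 0.1007, 0.0661]
orientation: [179.9, -0.3, -89.0]
force: [7.2, -21.6, 4.1]
opening: 0.0003
gripper_force: 10.8
```

The end stop is reached at y = 0.1007 (0.100 expected), with the force rising to 22 N. Backing off and returning to the handle.

Converted, -7 cm / 60 = -0.1167, -6.2 cm / 60 = -0.1033.

send_rows(plan=[[[0.0083,0,0,0,0,0],[0.02,0,0,0,0,0],[0.0267,0,-0.0133,0,0,0],[0.03,0,-0.0417,0,0,0],[0.03,0,-0.075,0,0,0],[0.03,0,-0.1033,0,0,0],[0.03,0,-0.1167,0,0,0],[0.03,0,-0.1167,0,0,0]]])

```text
clock: 16.37
tool_pos: [0.4972, 0.0867, 0.1382]
orientation: [-179.8, 0.1, -89.0]
force: [-0.2, 0.5, -0.6]
opening: 0.0002
gripper_force: 0.0
```

Converted, 10 cm / 60 = 0.1667, 9.7 cm / 60 = 0.1617.

send_rows(plan=[[[0.025,0.0017,0,0,0,0],[0.0667,0.005,0,0,0,0],[0.1083,0.0083,0,0,0,0],[0.1417,0.0117,0,0,0,0],[0.1617,0.0133,0,0,0,0],[0.1667,0.0133,0,0,0,0],[0.1667,0.0133,0,0,0,0]]], fingers=0.35)

```text
clock: 16.95
tool_pos: [0.4895, -0.0148, 0.1355]
orientation: [180.0, 0.0, -89.1]
force: [1.1, 0.0, -0.5]
opening: 0.0303
gripper_force: 0.0
```

Run:
```python
from h import *
from plant import ctrl
go((.488,-.014,.0705,-89))
t=ctrl.snapshot("side")
b=blobs(t,(0,180,90),(6,255,255),(228,190,258,225),3)[0];print(b)
for st,c in b: print(onz(t,*c,.068))
o=pickle.load(open("side.pkl","rb"));print(onz(o,238.8,203.7,.068))
```

```text
t 16.95 p [ 0.4895 -0.0148  0.1355] rpy [180.    0.  -89.1] F [ 1.1  0.  -0.5] op 0.0303 j [ 21.3   7.9 -29.5  -0.  -52.7 -20.4]
[-0.08  0.15  6.5 ] [ 0.   0.  -0.1]
[([8, 5, 5, 11, 41], [238.2, 199.5])]
[0.49881493 0.11893489 0.068     ]
[0.49917274 0.09954919 0.068     ]
```

Converted, 6.5 cm / 60 = 0.1083, 0.15 cm / 60 = 0.0025.

send_rows(plan=[[[0,0.0025,0.0167,0,0,0],[0,0.0025,0.0417,0,0,0],[0,0.0025,0.07,0,0,0],[0,0.0025,0.0933,0,0,0],[0,0.0025,0.105,0,0,0],[0,0.0025,0.1083,0,0,0],[0,0.0025,0.1083,0,0,0]]])

```text
clock: 17.58
tool_pos: [0.4883, -0.0139, 0.0707]
orientation: [179.9, -0.0, -88.9]
force: [0.6, -0.5, 0.3]
opening: 0.0304
gripper_force: 0.0
```

send_rows(plan=[[[0,0,0,0,0,0],[0,0,0,0,0,0],[0,0,0,0,0,0],[0,0,0,0,0,0],[0,0,0,0,0,0],[0,0,0,0,0,0],[0,0,0,0,0,0]]], fingers=0)

```text
clock: 18.17
tool_pos: [0.4876, -0.0144, 0.0715]
orientation: [180.0, 0.0, -89.0]
force: [-4.2, 2.5, 5.3]
opening: 0.0091
gripper_force: 30.0
```

Converted, -1.5 cm / 60 = -0.025, -1.3 cm / 60 = -0.0217.

send_rows(plan=[[[0,0,-0.0033,0,0,0],[0,0,-0.0067,0,0,0],[0,0,-0.0117,0,0,0],[0,0,-0.0167,0,0,0],[0,-0.0008,-0.0217,0,0,0],[0,-0.0008,-0.025,0,0,0],[0,-0.0008,-0.025,0,0,0]]])

```text
clock: 18.75
tool_pos: [0.4885, -0.0144, 0.0863]
orientation: [180.0, 0.0, -89.0]
force: [-3.6, 2.8, -1.7]
opening: 0.0088
gripper_force: 30.0
```

Run:
```python
from h import *
go()
# arc from current: closed TCP (x0,z0), hinge offset (.222,-.005)
r=np.hypot(.222,.005);a0=np.arctan2(.005,.222)
p=lambda a:np.array([.222-r*np.cos(a+a0), r*np.sin(a+a0)-.005])*100   # dx forward (tool -y), dz up (tool -z), cm
for d in list(range(0,62,4)): print(d,p(np.radians(d)).round(2))
print(np.degrees(.015/.222))
```

```text
t 18.75 p [ 0.4885 -0.0144  0.0863] rpy [180.   0. -89.] F [-3.6  2.8 -1.7] op 0.0088 j [ 21.4  11.3 -33.   -0.  -45.6 -20.4]
0 [0. 0.]
4 [0.09 1.55]
8 [0.29 3.08]
12 [0.59 4.6 ]
16 [1.  6.1]
20 [1.51 7.56]
24 [2.12 8.99]
28 [ 2.83 10.36]
32 [ 3.64 11.69]
36 [ 4.53 12.95]
40 [ 5.52 14.15]
44 [ 6.58 15.28]
48 [ 7.72 16.33]
52 [ 8.93 17.3 ]
56 [10.2  18.18]
60 [11.53 18.98]
3.871336453586643
```

It is free: up 15 mm with only the lid's weight. Following the arc.

Converted, -6 cm / 60 = -0.1, -1.5 cm / 60 = -0.025.

send_rows(plan=[[[0,-0.0017,-0.0133,0,0,0],[0,-0.0033,-0.025,0,0,0],[0,-0.0058,-0.0383,0,0,0],[0,-0.0083,-0.0508,0,0,0],[0,-0.0117,-0.0633,0,0,0],[0,-0.015,-0.0758,0,0,0],[0,-0.0192,-0.0883,0,0,0],[0,-0.0233,-0.1,0,0,0]]])

```text
clock: 19.42
tool_pos: [0.5021, -0.0142, 0.147]
orientation: [179.9, 0.0, -89.0]
force: [-6.1, 3.4, -1.4]
opening: 0.0086
gripper_force: 30.0
```

Run:
```python
from h import *
go()
```

```text
t 19.42 p [ 0.5021 -0.0142  0.147 ] rpy [179.9   0.  -89. ] F [-6.1  3.4 -1.4] op 0.0086 j [ 20.8   8.3 -27.1  -0.  -54.6 -19.8]
```

send_rows(plan=[[[0,-0.0042,-0.0117,0,0,0],[0,-0.0092,-0.0238,0,0,0],[0,-0.015,-0.035,0,0,0],[0,-0.0208,-0.0467,0,0,0],[0,-0.0275,-0.058,0,0,0],[0,-0.0342,-0.0688,0,0,0],[0,-0.0417,-0.0795,0,0,0],[0,-0.0492,-0.0898,0,0,0]]])

```text
clock: 20.08
tool_pos: [0.5309, -0.0138, 0.201]
orientation: [179.8, -0.0, -89.0]
force: [-9.7, 4.2, 3.9]
opening: 0.009
gripper_force: 30.0
```

Converted, -4.38 cm / 60 = -0.073, -4.35 cm / 60 = -0.0725.

send_rows(plan=[[[0,-0.008,-0.01,0,0,0],[0,-0.0163,-0.02,0,0,0],[0,-0.025,-0.0295,0,0,0],[0,-0.0342,-0.0388,0,0,0],[0,-0.0433,-0.0478,0,0,0],[0,-0.053,-0.0563,0,0,0],[0,-0.063,-0.0645,0,0,0],[0,-0.073,-0.0725,0,0,0]]])

```text
clock: 20.75
tool_pos: [0.5754, -0.0133, 0.2461]
orientation: [180.0, -0.0, -89.0]
force: [-10.7, 2.3, 9.9]
opening: 0.0087
gripper_force: 30.0
```

Run:
```python
from h import *
go()
```

```text
t 20.75 p [ 0.5754 -0.0133  0.2461] rpy [180.  -0. -89.] F [-10.7   2.3   9.9] op 0.0087 j [ 18.2  10.5 -10.5   0.  -69.  -17.1]
```

Converted, -2.53 cm / 60 = -0.0422, -1.87 cm / 60 = -0.0312.

send_rows(plan=[[[0,-0.01,-0.0083,0,0,0],[0,-0.0203,-0.0157,0,0,0],[0,-0.0312,-0.0225,0,0,0],[0,-0.0422,-0.0292,0,0,0],[0,-0.0422,-0.0292,0,0,0],[0,-0.0422,-0.0292,0,0,0],[0,-0.0422,-0.0292,0,0,0]]])

```text
clock: 21.33
tool_pos: [0.602, -0.0129, 0.2631]
orientation: [-179.9, -0.0, -89.0]
force: [-5.4, 0.7, 6.0]
opening: 0.0087
gripper_force: 30.0
```

Run:
```python
from h import *
from plant import ctrl
go()
t=ctrl.snapshot("side");u=ctrl.snapshot("top")
im=np.hstack([t["img"][100:400,130:430,::-1],cv2.resize(u["img"][90:310,100:480,::-1],(500,300))])
cv2.imwrite("pics/end.png",im)
```

```text
t 21.33 p [ 0.602  -0.0129  0.2631] rpy [-179.9   -0.   -89. ] F [-5.4  0.7  6. ] op 0.0087 j [ 17.4  12.4  -5.8   0.1 -71.6 -16.4]
```

View pics/end.png

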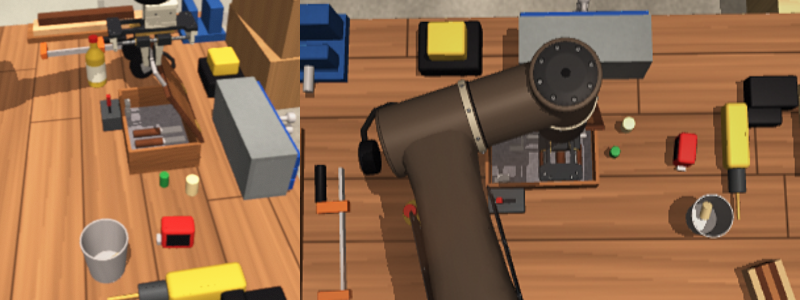

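The lid stands at about 60° (handle moved 114 mm back and 192 mm up), held by the gripper. The dowel is in the upright tin, and the catch is at the far end of its slide. Handing in.

```bash
python3 -c "
from plant import ctrl
print(ctrl.close_job())"
```

```text
the job is handed in; nothing more can be done
None
```

The dowel is in the upright tin, the tug showed the lid was caught, the catch was slid fully across, and the lid is held open at about 60°; the job was handed in at about 21 s.

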